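# Step the vial carousel back one notch

### The job

The ratcheted vial carousel was advanced one notch too far, so the amber vial (orange collar) has gone past the white read head. With a fingertip push the red lever over so that the pawl lifts clear of the teeth and stays up, push the carousel backward one notch by one of its yellow posts so that the amber vial stands in front of the read head's window, then push the red lever back until the pawl is fully down between the teeth again. Push gently, grip nothing, leave the things around it alone, and finish with the hand clear.

Things in the scene. Friction and masses are not known exactly. Their poses are not given: they have to be found in the camera images.
- stand: Fixed grey stand of the carousel, round foot of 200 mm diameter. Origin: on the carousel's axle at the worktop; z up. In its frame (mm) the pawl's pivot is at (-104, 45, 52), its shaft along x. The white read head (34 wide, 32 deep, 68 high) stands outside the disc, 108 degrees counter-clockwise from +x seen from above, centre 115 from the axle.
- carousel (a joint): Turn of the carousel, rad, positive counter-clockwise seen from above (forward); backward is clockwise, negative. One notch is 0.628. Starts between 0 and 0.2 with the pawl in a notch, which blocks it below 0. One notch back the pawl fits fully down from about -0.63 to -0.42; best -0.52. Slight friction (1 N at a post); stays where it is left. Stops at -1.6 and 0.9.
- disc_top (a point): Centre of the carousel's white disc (180 mm diameter) on its top face, 38 mm above the worktop. On its rim stand 10 grey saw teeth, tops 52 mm above the worktop; on a circle of radius 38 mm 10 small blue-capped vials are fixed in it, tops 66 mm above the worktop, one amber and nine clear. Turns with the carousel.
- pawl (a joint): Turn of the steel pawl about its pivot, rad: 0 fully down between two teeth, positive as the nose rises; the nose, 45 mm from the pivot, clears all teeth above 0.35; stop at 0.85. About 0.7 N at the lever moves it, and friction keeps it where it is left.
- lever_pad (a point): Centre of the red pad (26 mm along the shaft, 28 high, 7 thick) of the lever fixed to the pawl, 47 mm from the pivot. Pawl down: the lever leans 0.35 rad from upright toward the stand's -y, pad centre 96 mm above the worktop. Pushing the pad toward the stand's +y lifts the pawl, the lever then leaning (joint - 0.35) rad toward +y; pushing toward -y lowers it.
- pawl_nose (a point): Lower end of the pawl's nose, above the toothed rim.
- head_window (a point): Centre of the read head's black window, 54 mm above the worktop.
- amber_vial (a point): Top centre of the amber vial (16 mm diameter, blue cap, orange collar round its foot), fixed in the carousel; it turns with it.
- post0 (a point): Top centre of one of the five equal yellow posts of the carousel, 12 mm diameter, upright, 62 mm from the axle and 72 degrees apart; top 94 mm above the worktop, 28 mm higher than the vials and 42 mm higher than the teeth.
- post1 (a point): Top centre of one of the five equal yellow posts of the carousel, 12 mm diameter, upright, 62 mm from the axle and 72 degrees apart; top 94 mm above the worktop, 28 mm higher than the vials and 42 mm higher than the teeth.
- post2 (a point): Top centre of one of the five equal yellow posts of the carousel, 12 mm diameter, upright, 62 mm from the axle and 72 degrees apart; top 94 mm above the worktop, 28 mm higher than the vials and 42 mm higher than the teeth.
- post3 (a point): Top centre of one of the five equal yellow posts of the carousel, 12 mm diameter, upright, 62 mm from the axle and 72 degrees apart; top 94 mm above the worktop, 28 mm higher than the vials and 42 mm higher than the teeth.
- post4 (a point): Top centre of one of the five equal yellow posts of the carousel, 12 mm diameter, upright, 62 mm from the axle and 72 degrees apart; top 94 mm above the worktop, 28 mm higher than the vials and 42 mm higher than the teeth.
- jar_amber: Amber jar with blue cap, 55 mm diameter, 123 mm high, loose, beside the stand; leave it alone. Origin: centre of its underside.
- white_bottle: White bottle, 37 mm diameter, 74 mm high, loose, beside the stand; leave it alone. Origin: centre of its underside.
- vial_e: Clear vial with black cap, 23 mm diameter, 48 mm high, loose, beside the stand; leave it alone. Origin: centre of its underside.
Things that resemble listed ones, but are neither listed nor needed, are in the scene too. Of the things that look like the stand, the larger one is meant.

How it is judged:
By the outcome, as a careful person would: the job done as asked, in the order asked, and still so for the second after the job is handed in, with the robot touching nothing.
It also fails if it takes over 58 s, if anything falls off the work surface, if the arm or the gripper's body presses on something with over 40 N, if the wrist force passes 120 N, or if a joint passes its speed limit or range.

### The arm

A 7-joint arm with a two-finger parallel gripper is mounted at the origin on a cart in front of the work surface, level with it; the furniture and walls round the work are solid. World frame = base frame: x ahead of the robot, y to its left, z up, the work surface at z = 0. Lengths are in m, angles in rad, forces in N, time in s.
With the tool pointing down it reaches from about 0.4 to 0.85 m from the base axis. Payload 10.4 kg.
Tool frame: the origin (TCP) lies midway between the tips of the shut fingers; the grasp point (between the pads) lies 19 mm behind it; y points along the fingers, x is the direction in which the jaws open and shut, and the axes are right-handed (so a half turn about y gives the same grasp; the last joint's range is limited). The gripper opens to 87 mm and grips with 3 to 60 N. Pads are 19 mm wide; open, the fingers measure 117 mm over their backs; the gripper's body (75 mm by 190 mm) begins 51 mm behind the grasp point.
Start: joints at [-1.157, 0.332, -0.065, 1.46, 0.022, 1.35, -0.088], TCP at [0.264, 0.566, 0.223] pointing down, gripper open.
Joint ranges: [-2.6, 2.6], [-0.5, 2.12], [-1.47, 1.34], [0.16, 2.42], [-1.27, 4.41], [0.06, 2.06], [-2.6, 2.6]. Speed limits (rad/s): [2.22, 2.22, 2.79, 2.79, 3.14, 3.14, 3.14].

### API

Orientations are given as a unit quaternion [x, y, z, w].
In Python, from bench import * gives the robot as it stands.
- The arm moves only by the tool jog_arm, never from a script. Its argument "commands" is a list of rows, each an object with "translation": the shift along the world's x, y, z in mm, a list of three; "twist": the turn about the world's z in rad. A call has 1 to 20 rows; each row shifts and turns the commanded pose from where the row before left it; what a row does not reach is not made up. A row lasts 1/10 s, in which the tool goes at most 50 mm and 8.59 degrees, less where a joint would pass 70% of its speed; a pose out of reach is approached as far as the arm can. A call is refused whole if a number of a shift passes 50 or a number of a turn 0.15, either way. A call with a gripper value outside its range is refused whole. "grip" is the closure, from 0 (fully open) to 1 (shut), set as the call begins (left out, the last holds). The fingers move at their own pace and stop on an object; "grip_force" is the grip in N (left out, the last holds). Time passes only in rows, so rows that do not move let the fingers close. It gives the time, the measured TCP pose, the force and the opening at its end, in the units of the state.
- read_state(): the state, without advancing time (a new reading comes with each control period).
- camera(name): name is "scene" or "top"; returns a dict with "img" (400x640x3 uint8, red, green, blue), "fx", "fy", "cx", "cy" (pixels), "cam_to_world" (4x4, takes a point from camera to world coordinates). Camera axes: x right, y down, z forward; pixel columns grow to the right and rows downward; lengths in m; the calibration is good to about 2 mm. A picture is of the moment at which its call begins. There is no depth.
- close_job(): hands the job in, once; it reports no verdict.
The state is a dict: "time": time; "joint_positions": joint angles; "joint_vel": joint speeds; "joint_torque": joint torques, N m; "ee_pos": TCP position; "eef_rot": TCP orientation; "ft_force": force on the tool from outside, world axes, zero at the start; "torque": the same for the moment, N m; "width": finger opening in m.
Only numpy, scipy, OpenCV 4.12 (cv2) and the standard library are available. Lean on these libraries where they do the work, as an engineer would, in place of code of your own. Each camera call takes 0.05 s, during which the arm holds its last target.

## Working session

There is one attempt and no reset: what is moved stays moved. The work goes in short steps, Python scripts to look and compute and a tool call to move; the robot and the scene stay as the last step left them, time stands still between calls to the robot, and variables do not carry over. Pictures are saved under pics/ and viewed, and the job is handed in when it is done.

Besides the shell and the picture viewer there is one more tool, called after ">>>" by a JSON object that holds its "method" and its "body", one argument or row to a line. jog_arm: Moves the arm, as the interface text tells. Its arguments: {"type":"object","properties":{"commands":{"type":"array"},"grip":{"type":"number"},"grip_force":{"type":"number"}},"required":["commands"]}

```bash
ls; mkdir -p pics; python3 - <<'E'
from bench import *
import cv2,json,numpy as np
s=read_state();print(s)
for n in("scene","top"):
    c=camera(n);cv2.imwrite(f"pics/{n}0.png",c["img"][:,:,::-1]);print(n,c["fx"],c["fy"],c["cx"],c["cy"],np.array(c["cam_to_world"]).round(4).tolist())
E
```

```text
pics
{'time': 0.0, 'joint_positions': array([-1.15661372,  0.33282191, -0.06472144,  1.46098295,  0.02160974,
        1.3499275 , -0.08851443]), 'joint_vel': array([-0.00165023,  0.00055757, -0.00182192, -0.00093736,  0.00140821,
        0.0001704 ,  0.0004172 ]), 'joint_torque': array([-3.83154693e-04, -6.23255253e+01,  2.44348141e-02, -3.89897847e+01,
       -6.15155837e-02,  3.99844826e-02,  1.14194181e-04]), 'ee_pos': array([0.26421431, 0.56594748, 0.22176534]), 'eef_rot': array([ 0.59674323,  0.37938673, -0.38021871, -0.59615179]), 'ft_force': array([ 0.04980411,  0.89369904, -0.35987136]), 'torque': array([-0.00337152, -0.01065362, -0.00692772]), 'width': 0.08707778372327955}
scene 507.31178136621264 507.31178136621264 319.62870810222535 197.48000771011857 [[0.5092, -0.6385, 0.5771, 0.0013], [-0.8606, -0.3783, 0.3409, -0.3145], [0.0007, -0.6702, -0.7421, 0.8634], [0.0, 0.0, 0.0, 1.0]]
top 506.10564749294156 506.10564749294156 320.57438082472447 198.11901998023484 [[-0.0103, -0.9813, 0.1921, 0.3769], [-0.9998, 0.0131, 0.0134, 0.0265], [-0.0157, -0.192, -0.9813, 1.2474], [0.0, 0.0, 0.0, 1.0]]
```

View pics/scene0.png

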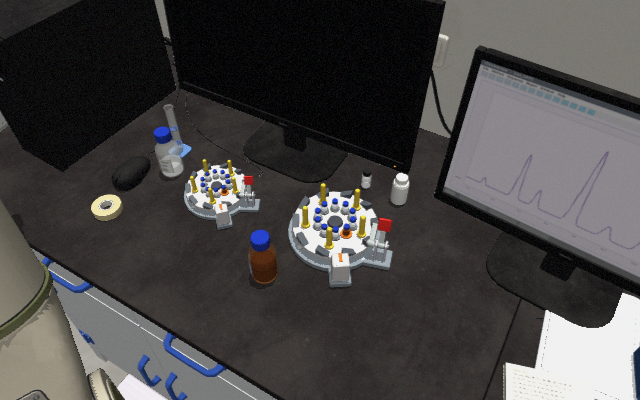

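View pics/top0.png

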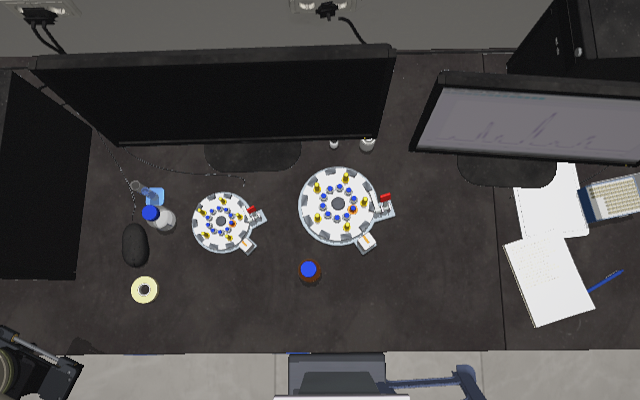

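```bash
python3 - <<'E'
import cv2
a=cv2.imread("pics/scene0.png")[150:300,265:415];b=cv2.imread("pics/top0.png")[130:280,270:420]
f=lambda i:cv2.resize(i,(600,600),interpolation=cv2.INTER_CUBIC)
cv2.imwrite("pics/cs0.png",f(a));cv2.imwrite("pics/ct0.png",f(b))
E
```

```text
(no output)
```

View pics/cs0.png

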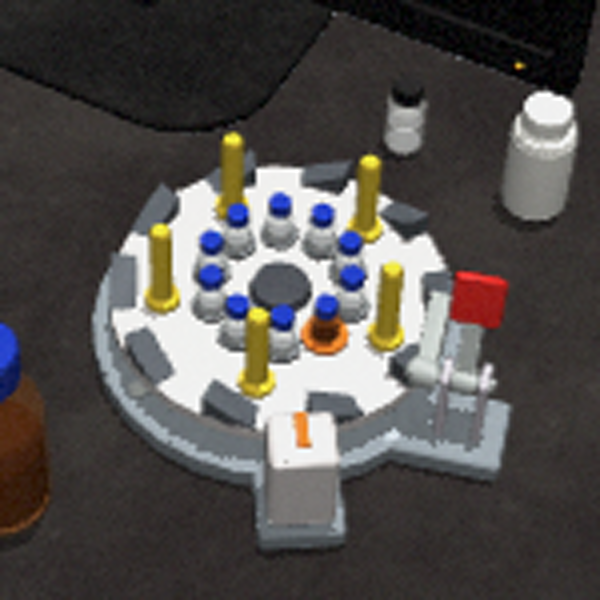

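View pics/ct0.png

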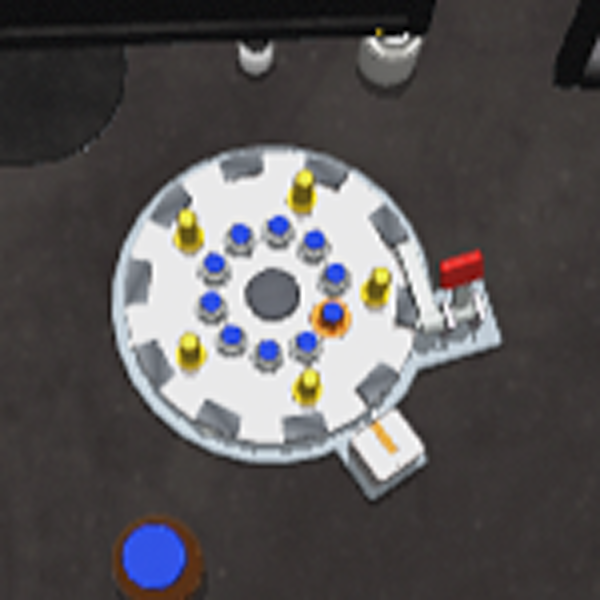

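```bash
cat > h.py <<'E'
from bench import *
import numpy as np, cv2
from scipy.optimize import least_squares
from scipy.spatial.transform import Rotation as R
C={}
import os,pickle
if os.path.exists('cal.pkl'): C=pickle.load(open('cal.pkl','rb'))
def proj(n,P):
    fx,fy,cx,cy,T=C[n];P=np.atleast_2d(P);p=(P-T[:3,3])@T[:3,:3]
    return np.c_[fx*p[:,0]/p[:,2]+cx,fy*p[:,1]/p[:,2]+cy]
def onz(n,uv,z):
    fx,fy,cx,cy,T=C[n];d=T[:3,:3]@np.array([(uv[0]-cx)/fx,(uv[1]-cy)/fy,1]);t=(z-T[2,3])/d[2];return T[:3,3]+t*d
def tri(a,b):
    f=lambda P:np.r_[proj('scene',P)[0]-a,proj('top',P)[0]-b]
    r=least_squares(f,[.5,0,.1]);return r.x,abs(r.fun).max()
def snap(tag,box=None,sc=4):
    out={}
    for n in("scene","top"):
        c=camera(n);C[n]=(c["fx"],c["fy"],c["cx"],c["cy"],np.array(c["cam_to_world"]))
        im=c["img"][:,:,::-1];out[n]=im
        x,y=(265,150) if n=="scene" else (270,130)
        cv2.imwrite(f"pics/{n}_{tag}_full.png",im)
        cv2.imwrite(f"pics/{n}_{tag}.png",cv2.resize(im[y:y+150,x:x+150],(600,600),interpolation=cv2.INTER_CUBIC))
    pickle.dump(C,open('cal.pkl','wb'));return out
S=lambda u,v:np.array([265+u/4-.375,150+v/4-.375])
Tp=lambda u,v:np.array([270+u/4-.375,130+v/4-.375])
E
python3 - <<'E'
from h import *
snap('a')
np.set_printoptions(precision=4,suppress=True)
s=read_state();print(R.from_quat(s['eef_rot']).as_matrix())
ps=[(233,137),(370,160),(392,268),(258,315),(160,230)]
pt=[(187,216),(303,176),(380,272),(308,374),(191,340)]
for a,b in zip(ps,pt):print('post',tri(S(*a),Tp(*b)))
def res(p):
    x,y,t=p;r=[]
    for k in range(5):
        a=t-k*2*np.pi/5;P=np.array([[x+.062*np.cos(a),y+.062*np.sin(a),.094]])
        r+=[proj('scene',P)[0]-S(*ps[k]),proj('top',P)[0]-Tp(*pt[k])]
    return np.concatenate(r)
a=tri(S(*ps[0]),Tp(*pt[0]))[0];m=np.mean([tri(S(*u),Tp(*v))[0] for u,v in zip(ps,pt)],0)
r=least_squares(res,[m[0],m[1],np.arctan2(a[1]-m[1],a[0]-m[0])]);print(r.x,np.degrees(r.x[2]));print(r.fun.round(1))
x,y,t=r.x
am=[tri(S(326,306),Tp(332,314))]
print('amber',am,np.degrees(np.arctan2(am[0][0][1]-y,am[0][0][0]-x)))
h=onz('top',Tp(385,440),.068);h2=onz('scene',S(302,428),.068);print('head',h,h2,[(np.hypot(*(q[:2]-[x,y])),np.degrees(np.arctan2(q[1]-y,q[0]-x))) for q in(h,h2)])
pad=tri(S(480,300),Tp(461,269));print('pad',pad)
print('jar',onz('top',Tp(155,557),.123)); print('bottle',onz('scene',S(536,200),0),'vial',onz('scene',S(404,145),0))
for uv in[(118,145),(395,48),(411,152),(205,170)]:print('mon top',uv,[onz('top',uv,z) for z in(0,.1)])
for uv in[(408,165),(437,200)]:print('mon scene',uv,[onz('scene',uv,z) for z in(0,.1)])
E
```

```text
[[ 0.423  -0.0003 -0.9061]
 [ 0.9061 -0.0008  0.423 ]
 [-0.0008 -1.     -0.0001]]
post (array([0.637 , 0.0523, 0.0935]), np.float64(0.3050376405096813))
post (array([ 0.6608, -0.0161,  0.0913]), np.float64(0.21618864902012547))
post (array([ 0.6027, -0.0594,  0.0899]), np.float64(0.3739084632998697))
post (array([ 0.5436, -0.0165,  0.0889]), np.float64(0.3185824623432154))
post (array([0.5633, 0.0512, 0.093 ]), np.float64(0.5428355706519596))
[0.6003 0.0019 0.9518] 54.53679599162191
[ 0.1 -0.  -0.3  0.5  0.3 -0.4  0.1  0.4  0.4 -0.6  0.1  0.7  0.4 -0.7
  0.4  0.8  0.3 -0.6 -0.7  0.3]
amber [(array([ 0.5834, -0.033 ,  0.0636]), np.float64(0.03711682076266243))] -115.78305480444408
head [ 0.5077 -0.0621  0.068 ] [ 0.5087 -0.0605  0.068 ] [(np.float64(0.11255658518619154), np.float64(-145.33995178951216)), (np.float64(0.11080189966836702), np.float64(-145.75925006802362))]
pad (array([ 0.6035, -0.1066,  0.0934]), np.float64(0.17452981618106378))
jar [0.4385 0.0704 0.123 ]
bottle [ 0.759  -0.0766  0.    ] vial [0.7591 0.008  0.    ]
mon top (118, 145) [array([0.7678, 0.565 , 0.    ]), array([0.7365, 0.5218, 0.1   ])]
mon top (395, 48) [array([ 1.0253, -0.1586,  0.    ]), array([ 0.9734, -0.1438,  0.1   ])]
mon top (411, 152) [array([ 0.7379, -0.1883,  0.    ]), array([ 0.7089, -0.1711,  0.1   ])]
mon top (205, 170) [array([0.6981, 0.3374, 0.    ]), array([0.6724, 0.3124, 0.1   ])]
mon scene (408, 165) [array([ 0.8741, -0.0488,  0.    ]), array([ 0.773 , -0.0796,  0.1   ])]
mon scene (437, 200) [array([ 0.8026, -0.1525,  0.    ]), array([ 0.7098, -0.1712,  0.1   ])]
```

>>> {"method": "jog_arm", "body": {
  "commands": [
    {"translation": [10, -30, 0], "twist": 0.05},
    {"translation": [10, -30, 0], "twist": 0.05},
    {"translation": [10, -30, 0], "twist": 0.05},
    {"translation": [10, -30, 0], "twist": 0.05},
    {"translation": [10, -30, 0], "twist": 0.05},
    {"translation": [10, -30, 0], "twist": 0.05},
    {"translation": [10, -30, 0], "twist": 0.05},
    {"translation": [10, -30, 0], "twist": 0.05},
    {"translation": [10, -30, 0], "twist": 0.05},
    {"translation": [10, -30, 0], "twist": 0.05},
    {"translation": [10, -30, 0], "twist": 0.05},
    {"translation": [10, -30, 0], "twist": 0.05},
    {"translation": [10, -30, 0], "twist": 0.05},
    {"translation": [10, -30, 0], "twist": 0.05},
    {"translation": [10, -30, 0], "twist": 0.03},
    {"translation": [10, -30, 0], "twist": 0},
    {"translation": [10, -30, 0], "twist": 0},
    {"translation": [0, 0, 0], "twist": 0}
  ],
  "grip": 1,
  "grip_force": 10
}}

```text
time: 2.0
ee_pos: [0.4352, 0.0524, 0.2227]
eef_rot: [0.423, 0.566, -0.566, -0.423]
ft_force: [1.3, 0.6, 0.1]
width: 0.0006
```

>>> {"method": "jog_arm", "body": {
  "commands": [
    {"translation": [10, -15, 0], "twist": 0},
    {"translation": [20, -15, 0], "twist": 0},
    {"translation": [20, -15, 0], "twist": 0},
    {"translation": [20, -15, 0], "twist": 0},
    {"translation": [20, -15, 0], "twist": 0},
    {"translation": [20, -15, 0], "twist": 0},
    {"translation": [20, -15, 0], "twist": 0},
    {"translation": [20, -15, 0], "twist": 0},
    {"translation": [20, -15, 0], "twist": 0},
    {"translation": [20, -13, 0], "twist": 0},
    {"translation": [10, 0, 0], "twist": 0},
    {"translation": [0, 0, 0], "twist": 0}
  ]
}}

```text
time: 3.2
ee_pos: [0.6349, -0.0906, 0.2218]
eef_rot: [-0.421, -0.568, 0.568, 0.422]
ft_force: [-0.9, 0.3, 0.6]
width: 0.0008
```

```bash
python3 - <<'E'
from h import *
snap('b');print(read_state()['ee_pos'],R.from_quat(read_state()['eef_rot']).as_matrix()[:2,0])
E
```

```text
[ 0.63395651 -0.09049583  0.22227798] [-0.28989157  0.95705918]
```

View pics/scene_b_full.png

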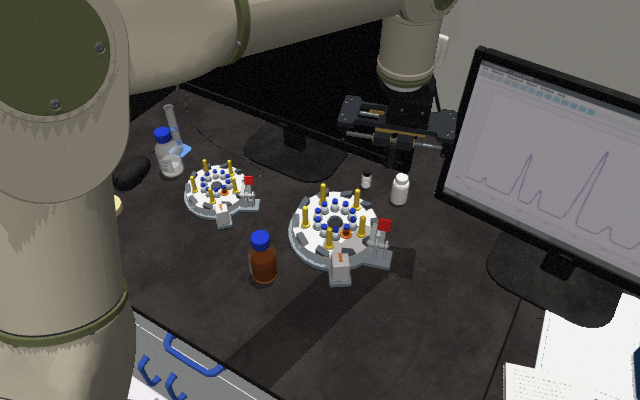

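View pics/top_b_full.png

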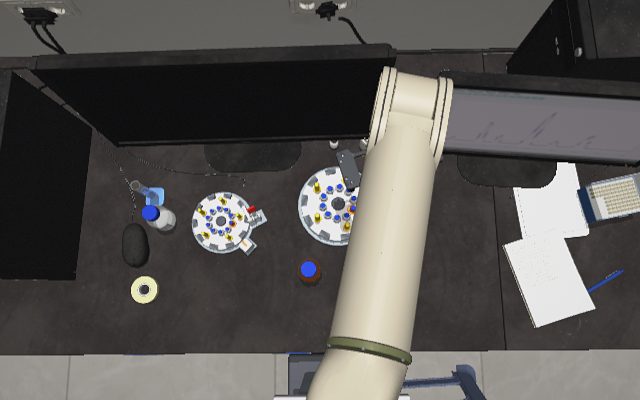

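```bash
python3 - <<'E'
from h import *
print(tri([437,197],[411,152]),tri([481,50],[445,74]))
print('left mon br',tri([409,172],[376,138]),tri([409,172],[393,140]))
p=read_state()['ee_pos'];print(proj('scene',p),proj('top',p))
im=cv2.imread('pics/scene_b_full.png')[60:210,300:480];im=cv2.convertScaleAbs(im,alpha=2,beta=30)
cv2.imwrite('pics/b2.png',cv2.resize(im,(720,600),interpolation=cv2.INTER_CUBIC))
E
```

```text
(array([ 0.70608363, -0.16989239,  0.11164987]), np.float64(0.33925209722985983)) (array([ 0.75260353, -0.1752992 ,  0.42148625]), np.float64(3.2122152240381183))
left mon br (array([ 0.74268983, -0.09148541,  0.11034295]), np.float64(1.0292085044416694)) (array([ 0.71640732, -0.11185701,  0.14659993]), np.float64(5.330660312075906))
[[390.92799429 164.86476373]] [[383.189214   170.74242012]]
```

View pics/b2.png

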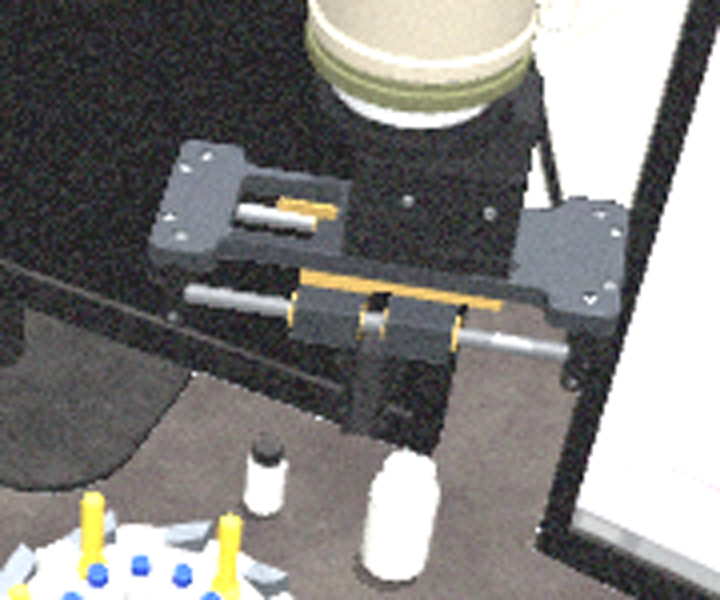

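>>> {"method": "jog_arm", "body": {
  "commands": [
    {"translation": [-7, -2, 0], "twist": 0},
    {"translation": [0, 0, -15], "twist": 0},
    {"translation": [0, 0, -15], "twist": 0},
    {"translation": [0, 0, -15], "twist": 0},
    {"translation": [0, 0, -15], "twist": 0},
    {"translation": [0, 0, -15], "twist": 0},
    {"translation": [0, 0, -10], "twist": 0},
    {"translation": [0, 0, -10], "twist": 0},
    {"translation": [0, 0, -10], "twist": 0},
    {"translation": [0, 0, 0], "twist": 0}
  ]
}}

```text
time: 4.3
ee_pos: [0.6267, -0.0935, 0.1161]
eef_rot: [-0.421, -0.567, 0.568, 0.422]
ft_force: [-0.2, 0.2, 0.3]
width: 0.0005
```

```bash
python3 - <<'E'
from h import *
snap('c')
for n in('scene','top'):
    im=cv2.imread(f'pics/{n}_c_full.png');p=proj(n,read_state()['ee_pos'])[0];print(p)
    x,y=int(p[0])-70,int(p[1])-80
    cv2.imwrite(f'pics/{n}_c2.png',cv2.resize(cv2.convertScaleAbs(im[y:y+150,x:x+150],alpha=1.5,beta=20),(600,600),interpolation=cv2.INTER_CUBIC))
E
```

```text
[385.39099563 205.89220879]
[379.8528775  184.68140839]
```

View pics/scene_c2.png

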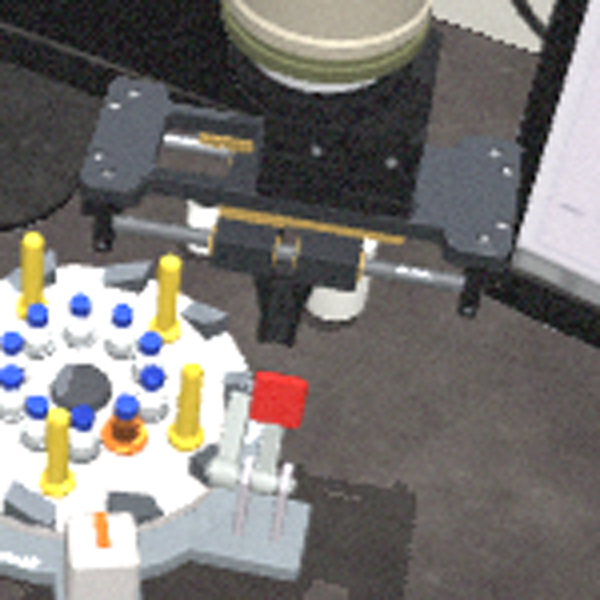

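>>> {"method": "jog_arm", "body": {
  "commands": [
    {"translation": [0, 0, -10], "twist": 0},
    {"translation": [0, 0, -10], "twist": 0},
    {"translation": [0, 0, -6], "twist": 0},
    {"translation": [-2.9, -0.9, 0], "twist": 0},
    {"translation": [-2.9, -0.9, 0], "twist": 0},
    {"translation": [-2.9, -0.9, 0], "twist": 0},
    {"translation": [-2.9, -0.9, 0], "twist": 0},
    {"translation": [-2.9, -0.9, 0], "twist": 0},
    {"translation": [-2.9, -0.9, 0], "twist": 0},
    {"translation": [0, 0, 0], "twist": 0}
  ]
}}

```text
time: 5.4
ee_pos: [0.6096, -0.0992, 0.0917]
eef_rot: [0.422, 0.568, -0.568, -0.422]
ft_force: [0.4, -0.1, 1.0]
width: 0.0002
```

```bash
cat >> h.py <<'E'
def look(tag):
    snap(tag)
    im=cv2.imread(f'pics/scene_{tag}_full.png')[150:300,285:435]
    cv2.imwrite(f'pics/{tag}_z.png',cv2.resize(cv2.convertScaleAbs(im,alpha=1.4,beta=15),(600,600),interpolation=cv2.INTER_CUBIC))
    s=read_state();print(s['time'],s['ee_pos'],s['ft_force'])
E
python3 -c "
from h import *
look('d')"
```

```text
5.5 [ 0.60978652 -0.09906201  0.09152074] [ 0.33908788 -0.04108774 -0.86514718]
```

View pics/d_z.png

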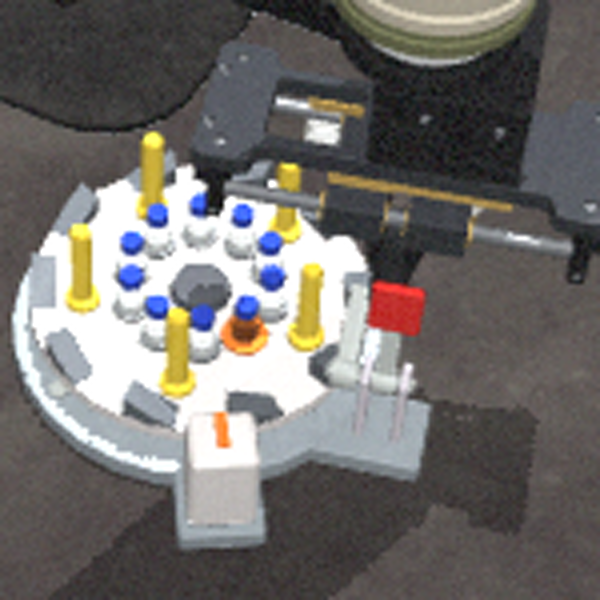

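>>> {"method": "jog_arm", "body": {
  "commands": [
    {"translation": [-2.9, -0.9, 0], "twist": 0},
    {"translation": [-2.9, -0.9, 0], "twist": 0},
    {"translation": [-2.9, -0.9, 0], "twist": 0},
    {"translation": [-2.9, -0.9, 0], "twist": 0},
    {"translation": [-2.9, -0.9, 0], "twist": 0},
    {"translation": [-2.9, -0.9, 0], "twist": 0},
    {"translation": [-2.9, -0.9, 0], "twist": 0},
    {"translation": [0, 0, 0], "twist": 0}
  ]
}}

```text
time: 6.3
ee_pos: [0.5892, -0.1055, 0.0915]
eef_rot: [-0.422, -0.568, 0.568, 0.422]
ft_force: [-0.3, -0.0, -0.7]
width: 0.0004
```

```bash
python3 -c "
from h import *
look('e')"
```

```text
6.4 [ 0.58950088 -0.10542199  0.09153124] [-0.28314676  0.47074043  1.06043313]
```

View pics/e_z.png

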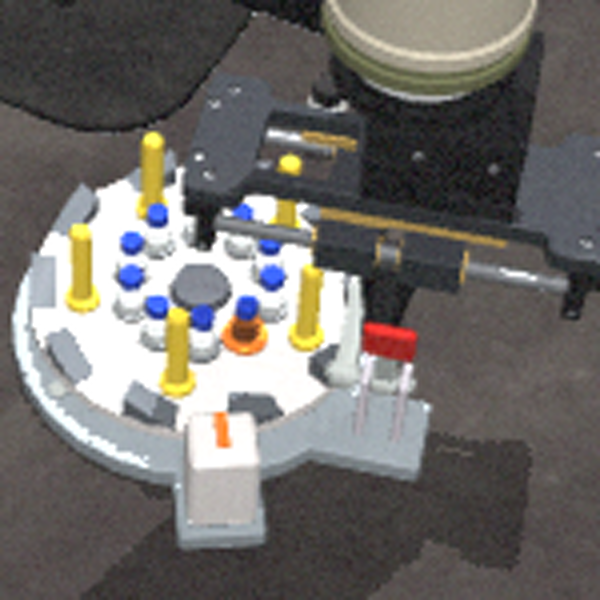

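```bash
cat >> h.py <<'E'
YAW=np.radians(106.8);AX=np.array([.6003,.0019])
def W(l):
    c,s=np.cos(YAW),np.sin(YAW);return np.array([AX[0]+c*l[0]-s*l[1],AX[1]+s*l[0]+c*l[1],l[2]])
def pad(q):return W([-.105,.045+.047*np.sin(q-.35),.052+.047*np.cos(q-.35)])
E
python3 -c "
from h import *
for q in np.arange(0,.9,.1):
  p=proj('scene',pad(q))[0];print(round(q,1),(p-[285,150]+.375)*4)"
```

```text
0.0 [401.51622661 297.39290382]
0.1 [400.35784311 302.57191919]
0.2 [399.06270774 308.56665631]
0.3 [397.64340127 315.32094821]
0.4 [396.11426243 322.76831569]
0.5 [394.49124671 330.8325407 ]
0.6 [392.79174554 339.42846283]
0.7 [391.03436765 348.46299358]
0.8 [389.23868659 357.83633381]
```

>>> {"method": "jog_arm", "body": {
  "commands": [
    {"translation": [3, 1, 0], "twist": 0},
    {"translation": [4, 1, 0], "twist": 0},
    {"translation": [0, 0, 10], "twist": 0},
    {"translation": [0, 0, 20], "twist": 0},
    {"translation": [0, 0, 20], "twist": 0},
    {"translation": [-7, 18, 0], "twist": 0},
    {"translation": [-8, 19, 0], "twist": 0},
    {"translation": [-8, 19, 0], "twist": 0},
    {"translation": [-8, 19, 0], "twist": 0},
    {"translation": [-8, 19, 0], "twist": 0},
    {"translation": [-8, 19, 0], "twist": 0},
    {"translation": [-8, 18, 0], "twist": 0},
    {"translation": [-4, 18, 0], "twist": 0},
    {"translation": [0, 0, 0], "twist": 0}
  ]
}}

```text
time: 7.8
ee_pos: [0.5375, 0.0484, 0.1422]
eef_rot: [0.42, 0.569, -0.568, -0.421]
ft_force: [0.6, 0.1, 0.2]
width: 0.0001
```

```bash
python3 -c "
from h import *
look('f')"
```

```text
7.9 [0.53800513 0.04534049 0.14213677] [-0.18942926 -0.44643657  0.26121613]
```

View pics/f_z.png

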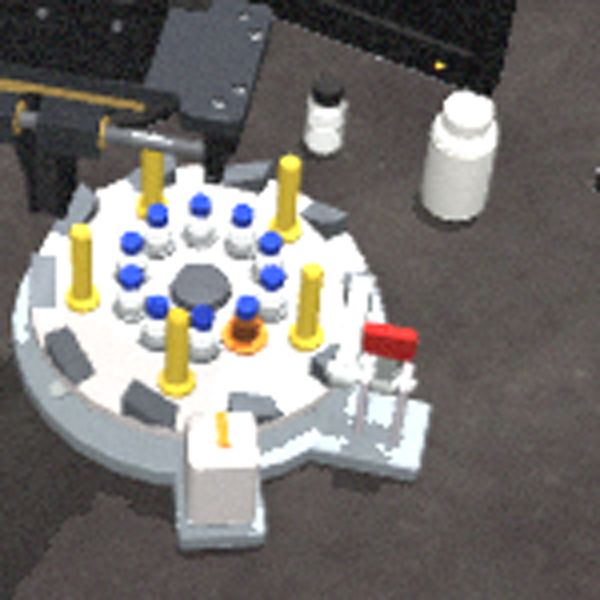

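View pics/top_f_full.png

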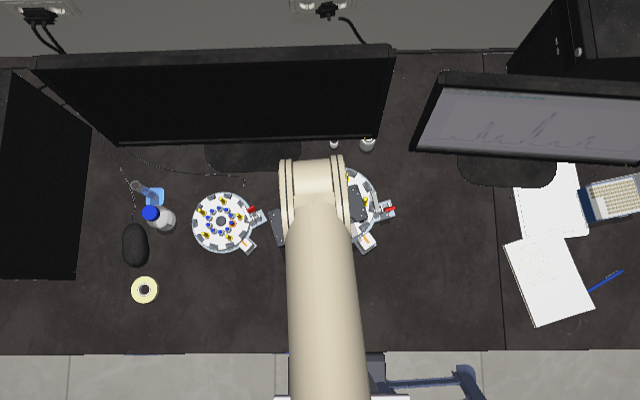

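>>> {"method": "jog_arm", "body": {
  "commands": [
    {"translation": [0, 0, -15], "twist": 0},
    {"translation": [0, 0, -15], "twist": 0},
    {"translation": [0, 0, -15], "twist": 0},
    {"translation": [0, 0, -12], "twist": 0},
    {"translation": [0, 0, -7], "twist": 0},
    {"translation": [1.9, 0.6, 0], "twist": 0},
    {"translation": [1.9, 0.6, 0], "twist": 0},
    {"translation": [1.9, 0.6, 0], "twist": 0},
    {"translation": [1.9, 0.6, 0], "twist": 0},
    {"translation": [1.9, 0.6, 0], "twist": 0},
    {"translation": [1.9, 0.6, 0], "twist": 0},
    {"translation": [1.9, 0.6, 0], "twist": 0},
    {"translation": [1.9, 0.6, 0], "twist": 0},
    {"translation": [0, 0, 0], "twist": 0}
  ]
}}

```text
time: 9.3
ee_pos: [0.5532, 0.0506, 0.0775]
eef_rot: [0.422, 0.568, -0.568, -0.422]
ft_force: [0.6, 0.2, -0.2]
width: 0.0005
```

```bash
python3 -c "
from h import *
look('g')"
```

```text
9.4 [0.55312092 0.05047394 0.07762867] [ 0.27291264  0.47073491 -0.17899541]
```

View pics/g_z.png

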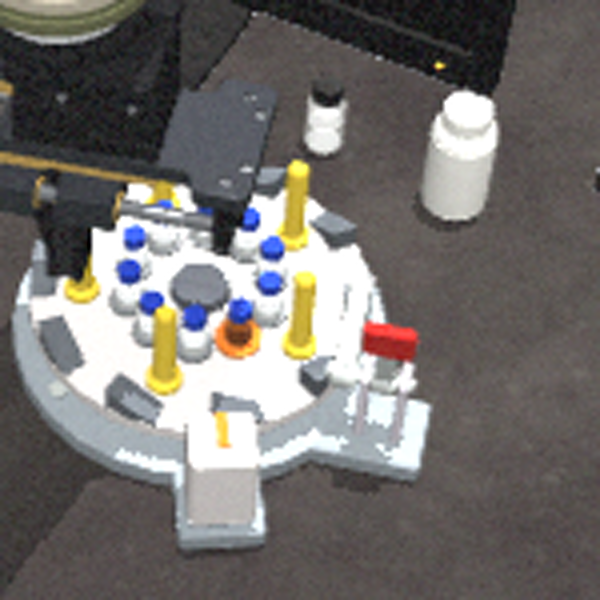

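>>> {"method": "jog_arm", "body": {
  "commands": [
    {"translation": [1.9, 0.6, 0], "twist": 0},
    {"translation": [1.9, 0.6, 0], "twist": 0},
    {"translation": [1.9, 0.6, 0], "twist": 0},
    {"translation": [1.9, 0.6, 0], "twist": 0},
    {"translation": [1.9, 0.6, 0], "twist": 0},
    {"translation": [1.9, 0.6, 0], "twist": 0},
    {"translation": [1.9, 0.6, 0], "twist": 0},
    {"translation": [1.9, 0.6, 0], "twist": 0},
    {"translation": [1.9, 0.6, 0], "twist": 0},
    {"translation": [0, 0, 0], "twist": 0}
  ]
}}

```text
time: 10.4
ee_pos: [0.5704, 0.0559, 0.0776]
eef_rot: [0.422, 0.568, -0.568, -0.421]
ft_force: [0.3, 0.0, -1.3]
width: 0.0005
```

```bash
python3 -c "
from h import *
look('h')"
```

```text
10.5 [0.57031623 0.05568572 0.07769743] [0.0901901 0.0453907 0.6697903]
```

View pics/h_z.png

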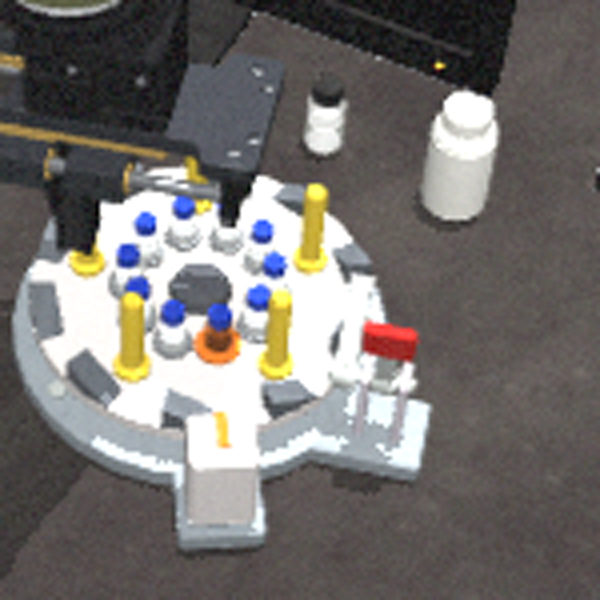

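```bash
cat >> h.py <<'E'
def fitq(obs,th0=.9518):
    # obs: {k:(u,v)} in look-crop coords
    def f(d):
        r=[]
        for k,uv in obs.items():
            a=th0-k*2*np.pi/5+d[0];P=[AX[0]+.062*np.cos(a),AX[1]+.062*np.sin(a),.094]
            r.append(proj('scene',P)[0]-(np.array([285,150])+np.array(uv)/4-.375))
        return np.concatenate(r)
    r=least_squares(f,[-.3]);return r.x[0],r.fun.round(1)
def amb(uv,z=.066):
    p=onz('scene',np.array([285,150])+np.array(uv)/4-.375,z)[:2]-AX;return np.hypot(*p),np.degrees(np.arctan2(p[1],p[0]))
E
python3 -c "
from h import *
print(fitq({1:(316,190),2:(280,295),3:(132,299)}))
print(amb((220,313)),amb((246,303)), amb((218,345),.038),amb((245,334),.038))
print(read_state()['ee_pos'])"
```

```text
(np.float64(-0.40723333452854743), array([ 0.5, -0.2,  0.4, -0. ,  0.1, -0.8]))
(np.float64(0.03957584564689547), np.float64(-137.68647968133317)) (np.float64(0.03869595560073067), np.float64(-115.96714730625217)) (np.float64(0.03816244160165474), np.float64(-137.47848538441622)) (np.float64(0.03733544882190395), np.float64(-113.33015913057713))
[0.57031623 0.05568572 0.07769743]
```

>>> {"method": "jog_arm", "body": {
  "commands": [
    {"translation": [1.8, 0.5, 0], "twist": 0},
    {"translation": [1.8, 0.5, 0], "twist": 0},
    {"translation": [1.8, 0.5, 0], "twist": 0},
    {"translation": [1.5, 0.5, 0], "twist": 0},
    {"translation": [0, 0, 0], "twist": 0},
    {"translation": [-3, -1, 0], "twist": 0},
    {"translation": [-5, -2, 0], "twist": 0},
    {"translation": [0, 0, 0], "twist": 0}
  ]
}}

```text
time: 11.3
ee_pos: [0.5682, 0.0544, 0.0776]
eef_rot: [-0.422, -0.568, 0.568, 0.422]
ft_force: [-1.0, -0.5, 0.3]
width: 0.0004
```

```bash
python3 -c "
from h import *
look('i')"
```

```text
11.4 [0.56877738 0.05483035 0.07771234] [-0.56682595  0.73891295  0.51783792]
```

View pics/i_z.png

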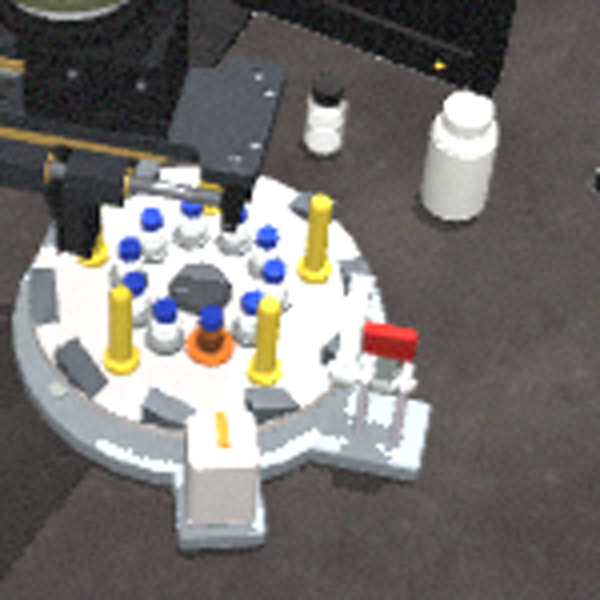

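```bash
python3 -c "
from h import *
print(fitq({1:(320,200),2:(268,301),3:(121,291)}))
print(amb((211,314)), amb((210,345),.038),amb((210,343),.038))"
```

```text
(np.float64(-0.5229912322024725), array([ 0.6, -0.2,  0.4,  0. , -0. , -0.5]))
(np.float64(0.039552041532048936), np.float64(-144.3251400566759)) (np.float64(0.03753312822316705), np.float64(-143.62156313120667)) (np.float64(0.03624782537508442), np.float64(-143.36882384523358))
```

>>> {"method": "jog_arm", "body": {
  "commands": [
    {"translation": [0, 0, 15], "twist": 0},
    {"translation": [0, 0, 20], "twist": 0},
    {"translation": [0, 0, 25], "twist": 0},
    {"translation": [-2, -15, 0], "twist": 0},
    {"translation": [-2, -20, 0], "twist": 0},
    {"translation": [-2, -20, 0], "twist": 0},
    {"translation": [-2, -20, 0], "twist": 0},
    {"translation": [-2, -20, 0], "twist": 0},
    {"translation": [-2, -20, 0], "twist": 0},
    {"translation": [-2, -20, 0], "twist": 0},
    {"translation": [-2, -20, 0], "twist": 0},
    {"translation": [-2, -17, 0], "twist": 0},
    {"translation": [0, 0, 0], "twist": 0}
  ]
}}

```text
time: 12.7
ee_pos: [0.5502, -0.1205, 0.1381]
eef_rot: [-0.423, -0.567, 0.567, 0.423]
ft_force: [-0.0, -0.1, -0.2]
width: 0.0005
```

```bash
python3 -c "
from h import *
look('j')"
```

```text
12.8 [ 0.55088112 -0.11708688  0.13782031] [ 0.32806036  0.8589372  -1.07847811]
```

View pics/scene_j_full.png

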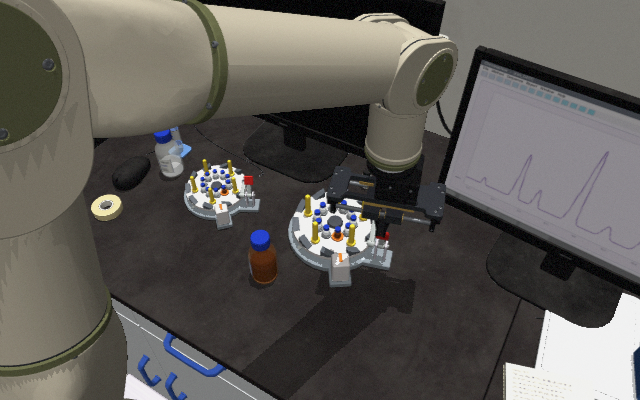

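>>> {"method": "jog_arm", "body": {
  "commands": [
    {"translation": [0, 0, -15], "twist": 0},
    {"translation": [0, 0, -15], "twist": 0},
    {"translation": [0, 0, -12], "twist": 0},
    {"translation": [0, 0, -5], "twist": 0},
    {"translation": [1.9, 0.6, 0], "twist": 0},
    {"translation": [1.9, 0.6, 0], "twist": 0},
    {"translation": [1.9, 0.6, 0], "twist": 0},
    {"translation": [1.9, 0.6, 0], "twist": 0},
    {"translation": [1.9, 0.6, 0], "twist": 0},
    {"translation": [1.9, 0.6, 0], "twist": 0},
    {"translation": [1.9, 0.6, 0], "twist": 0},
    {"translation": [1.9, 0.6, 0], "twist": 0},
    {"translation": [1.9, 0.6, 0], "twist": 0},
    {"translation": [1.9, 0.6, 0], "twist": 0},
    {"translation": [1.9, 0.6, 0], "twist": 0},
    {"translation": [1.9, 0.6, 0], "twist": 0},
    {"translation": [1.9, 0.6, 0], "twist": 0},
    {"translation": [0, 0, 0], "twist": 0}
  ]
}}

```text
time: 14.6
ee_pos: [0.5758, -0.1092, 0.0905]
eef_rot: [0.422, 0.568, -0.568, -0.422]
ft_force: [0.1, 0.5, 0.1]
width: 0.0008
```

```bash
python3 -c "
from h import *
look('k')"
```

```text
14.7 [ 0.57562947 -0.10930959  0.09053477] [-0.38355121  0.11713159 -0.42537893]
```

View pics/k_z.png

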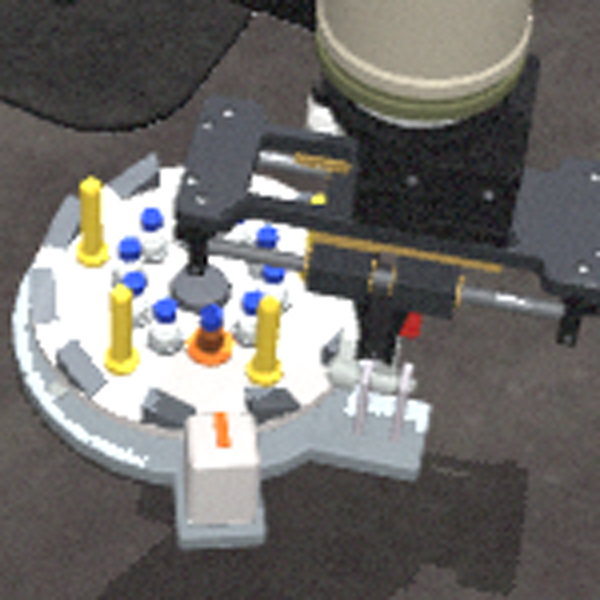

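>>> {"method": "jog_arm", "body": {
  "commands": [
    {"translation": [1.4, 0.4, 0], "twist": 0},
    {"translation": [1.4, 0.4, 0], "twist": 0},
    {"translation": [1.4, 0.4, 0], "twist": 0},
    {"translation": [1.4, 0.4, 0], "twist": 0},
    {"translation": [1.4, 0.4, 0], "twist": 0},
    {"translation": [1.4, 0.4, 0], "twist": 0},
    {"translation": [0, 0, 0], "twist": 0}
  ]
}}

```text
time: 15.4
ee_pos: [0.5841, -0.1069, 0.0905]
eef_rot: [-0.422, -0.568, 0.568, 0.422]
ft_force: [0.6, 0.3, -0.3]
width: 0.0003
```

>>> {"method": "jog_arm", "body": {
  "commands": [
    {"translation": [0.8, 0.2, 0], "twist": 0},
    {"translation": [0, 0, 0], "twist": 0}
  ]
}}

```text
time: 15.6
ee_pos: [0.5844, -0.1069, 0.0904]
eef_rot: [-0.421, -0.567, 0.568, 0.422]
ft_force: [-1.9, -0.7, 0.5]
width: 0.0002
```

>>> {"method": "jog_arm", "body": {
  "commands": [
    {"translation": [0.8, 0.2, 0], "twist": 0},
    {"translation": [0, 0, 0], "twist": 0}
  ]
}}

```text
time: 15.8
ee_pos: [0.5848, -0.1068, 0.0903]
eef_rot: [-0.421, -0.567, 0.568, 0.422]
ft_force: [-5.4, -1.1, 1.1]
width: 0.0007
```

```bash
python3 -c "
from h import *
look('l')"
```

```text
15.9 [ 0.58475929 -0.10675692  0.09031712] [-6.24663434 -0.35772326  0.88180868]
```

View pics/l_z.png

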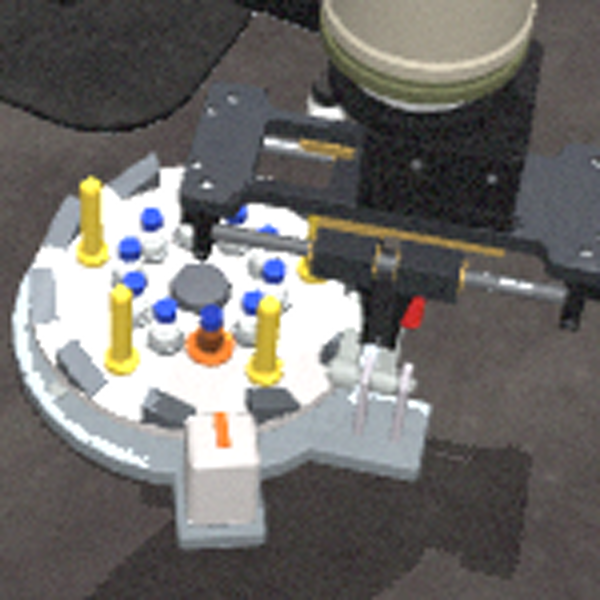

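>>> {"method": "jog_arm", "body": {
  "commands": [
    {"translation": [-3, -1, 0], "twist": 0},
    {"translation": [-10, -3, 0], "twist": 0},
    {"translation": [-20, -6, 0], "twist": 0},
    {"translation": [-20, -6, 10], "twist": 0},
    {"translation": [-20, -10, 20], "twist": 0},
    {"translation": [-20, -20, 20], "twist": 0},
    {"translation": [-10, -30, 20], "twist": 0},
    {"translation": [0, -30, 20], "twist": 0},
    {"translation": [0, -30, 0], "twist": 0},
    {"translation": [0, 0, 0], "twist": 0}
  ]
}}

```text
time: 16.9
ee_pos: [0.4816, -0.2471, 0.1817]
eef_rot: [-0.424, -0.567, 0.567, 0.422]
ft_force: [-0.2, 0.5, -0.0]
width: 0.0005
```

```bash
python3 -c "
from h import *
look('m')"
```

```text
17.0 [ 0.48212072 -0.24304565  0.18056268] [0.46688032 0.54990349 0.11724579]
```

View pics/m_z.png

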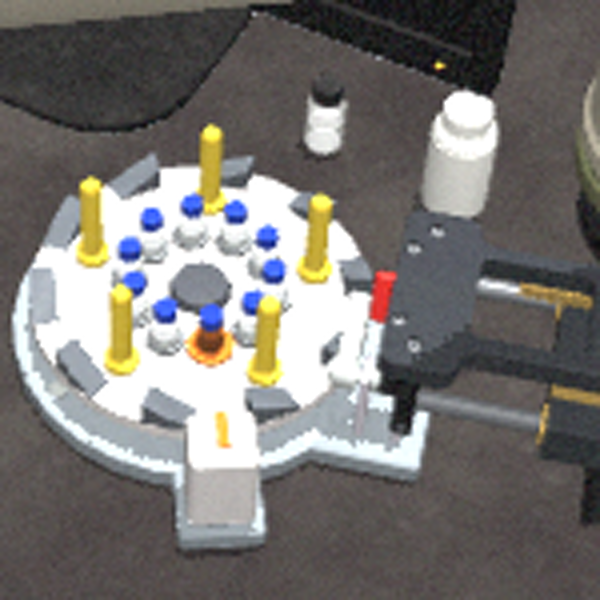

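View pics/top_m.png

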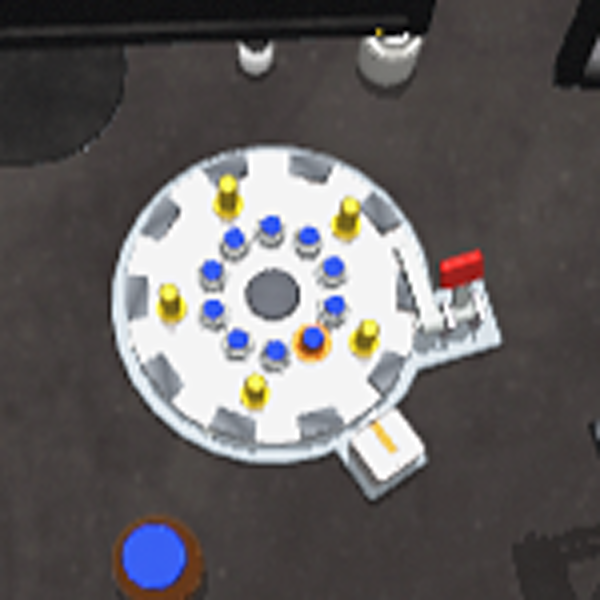

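>>> {"method": "jog_arm", "body": {
  "commands": [
    {"translation": [-10, -30, 20], "twist": 0},
    {"translation": [-10, -30, 20], "twist": 0},
    {"translation": [-10, -30, 0], "twist": 0},
    {"translation": [-10, -30, 0], "twist": 0},
    {"translation": [0, 0, 0], "twist": 0},
    {"translation": [0, 0, 0], "twist": 0}
  ]
}}

```text
time: 17.6
ee_pos: [0.4423, -0.3622, 0.2202]
eef_rot: [0.422, 0.568, -0.567, -0.422]
ft_force: [-0.0, 1.1, 0.3]
width: 0.0004
```

```bash
python3 - <<'E'
from h import *
look('n')
for n,(x,y) in(('scene',(370,205)),('top',(375,185))):
  for t in(n+'0',n+'_n_full'):
    im=cv2.imread(f'pics/{t}.png')[y:y+40,x:x+30].astype(int)
    m=(im[:,:,2]>120)&(im[:,:,1]<80)&(im[:,:,0]<80);v,u=np.nonzero(m);print(t,m.sum(),u.mean()+x,v.mean()+y)
a=tri(S(191,317),Tp(313,340))
print(fitq({0:(211,129),1:(320,200),2:(268,301),3:(121,291),4:(91,182)}),tri(np.array([285,150])+np.array([211,314])/4-.375,Tp(313,340)))
E
```

```text
17.7 [ 0.44346475 -0.36076736  0.22027462] [0.24253686 0.17192036 0.02422973]
scene0 158 384.15822784810126 224.31645569620252
scene_n_full 158 384.15822784810126 224.3227848101266
top0 75 385.06666666666666 196.66666666666666
top_n_full 82 385.219512195122 196.7439024390244
(np.float64(-0.5152029934211897), array([ 0.4,  0.3,  0.5, -0.3,  0.6, -0.1,  0.2, -0.4,  0.2, -0. ])) (array([ 0.56752731, -0.02145986,  0.06687037]), np.float64(0.017450693792397942))
```

View pics/n_z.png

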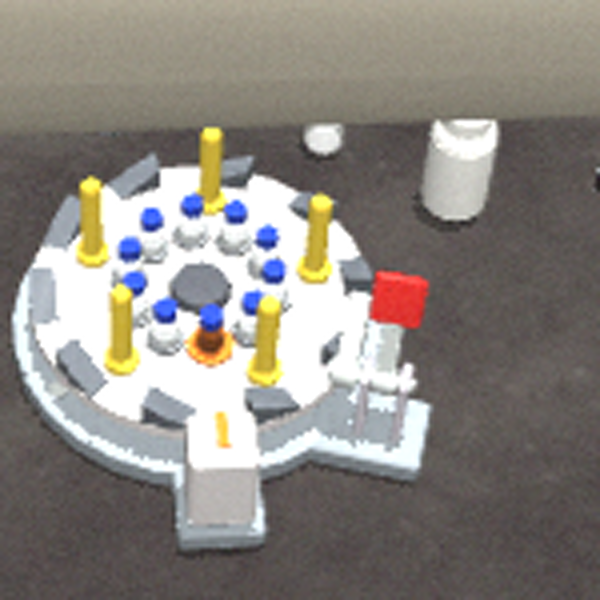

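```bash
python3 -c "
from bench import *
print(close_job())"
```

```text
the job is handed in; nothing more can be done
None
```

The job is done and handed in at about 18 s of the 58 s allowed. With shut fingers I pushed the red lever over to about 0.6 rad, and it stayed up on its own. I then pushed one yellow post to turn the carousel back about 0.52 rad. Last, I pushed the lever back until it met about 6 N and withdrew the hand.

**Last checks:**
- **Pawl:** the red pad is within 0.2 px of its starting position in both cameras, so the pawl is fully down again.
- **Amber vial:** it stands at a bearing of about -144.5°, against about -145.5° for the read head.
- **Surroundings:** the jar, the white bottle and the clear vial look unmoved in the pictures, and the hand is clear.

**Not measured:** I did not measure the carousel's starting angle directly. I took it as near 0 from the tooth resting against the nose. The final angle of about -0.52 therefore rests on that, on the vial's alignment and on the pawl dropping in fully.

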